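Put the small parcel in the hand-over box and slide its hatch home against the seal

TASK

Lay the smallest parcel flat in the open bay of the grey hand-over box, then push the yellow sliding hatch along its track by its black lug until it is fully home against the buffer in the frame, with the seal squeezed flat. There, keep leaning on the lug with roughly 15 to 20 N for half a second so that the seal sets, and never push the hatch with more than 25 N. Then let go and leave the hatch shut and the other things on the table undisturbed.

Things in the scene. Friction and masses are not known exactly. Their poses are not given: they have to be found in the camera images.
- handover_box: Low grey metal box with bright aluminium tracks, screwed to the table: 190 (x) x 284 (y) x 100 mm high, 218 mm wide in x over its low screw tabs. Origin: centre of its underside. Its half at +y is a closed deck 86 mm high, over which the open hatch is parked; its half at -y is the open bay.
- opening_center (a point): Centre of the bay's floor (black mat), 54 mm above the table, at (0, -61, 54) mm in the box's frame, with its axes. The bay is clear for x -77 to +77 mm and y -49 to +49 mm from here.
- lug_center (a point): Centre of the black upright push lug in mid-hatch, 60 (x) x 12 (y) x 40 mm high; its centre is 114 mm and its top 134 mm above the table; foot 24 mm (y), 4 mm high. Axes as the box's. The yellow hatch panel is 166 (x) x 128 (y) x 6 mm, upper face 94 mm above the table. It closes towards the box's -y: push the lug's +y face.
- hatch (a joint): Opening of the hatch in m; grows as it moves to the box's +y; starts at 0.118 to 0.132. Home is where it meets the buffer: a reading of 0.002 to 0.012, unknown. It stays where it is left. Sliding takes 3.5 to 5.5 N; over the 8 mm before home the seal adds 0 to 2.5 N, and 2 N more for each 10 mm/s of speed, so the push rises to about 10 N before it is home.
- parcel_center (a point): Centre of the smallest cardboard parcel, 55 (x) x 76 (y) x 29 mm high, 0.15 to 0.3 kg, lying flat on the table in front of the box, z up. Grip it across its 55 mm side (its own x).
- big_parcel: Bystander: larger cardboard parcel 75 x 112 x 47 mm; origin under its centre.
- cutter: Bystander: blue snap-off knife lying flat, 22 x 158 x 16 mm, long along its own y; origin under its centre.
- frame: End wall of the box at its -y end; origin and axes the same as the box's. In it sits a buffer bar, the hatch's hard stop, set 2 to 12 mm out of the wall's inner face (y = -130 mm): the setting differs each time and is not measured. A springy black rubber seal lip stands 8 mm out of the buffer and sinks flush into it as the hatch comes home.
Not all that is in view belongs to the job. What is shaped like the part that bears parcel_center but pink is not meant.

How it is judged (in metres and radians):
On the way, in this order (a step that is already met when the one before it is completed fails the run):
1. the small parcel lies flat inside the bay, let go (x of parcel_center in the frame of handover_box between -0.07 and 0.07 m and y of parcel_center in the frame of handover_box between -0.11 and -0.025 m and z of parcel_center in the frame of handover_box below 0.074 m and angle between parcel_center's own z axis and vertical below 0.15 rad and contact force between the fingers and parcel below 0.1 N), for 0.2 s.
2. the hatch is pressed against the buffer and seal with more than 8 N (the push less the track's friction) for 0.4 s (value of joint hatch below 0.016 m and contact force between frame and hatch above 8 N), for 0.4 s.
At the end, for the whole second after the job is handed in: The hatch is shut, so that it still squeezes the seal with more than 2 N (within about 2 mm of the buffer), after being pressed there; the small parcel lies flat (within 0.15 rad) and still on the floor of the bay, its centre at least 20 mm inside the bay's ends, and let go (all of step 1 and value of joint hatch below 0.016 m and contact force between frame and hatch above 2 N and linear speed of parcel below 0.02 m/s); the robot touches nothing.
It fails at once if the robot pushes the hatch with more than 25 N (contact force between any of the fingers, the arm and hatch above 25 N).
It fails at once if the big parcel is shifted by more than 20 mm (distance of big_parcel from where it was at the start of the episode above 0.02 m).
It fails at once if the cutter is shifted by more than 20 mm (distance of cutter from where it was at the start of the episode above 0.02 m).
It also fails if it takes over 72 s, if anything falls off the work surface, if the arm or the gripper's body presses on something with over 40 N, if the wrist force passes 120 N, or if a joint passes its speed limit or range.

ROBOT

A 6-joint arm with a two-finger parallel gripper is mounted at the origin on the work surface; the furniture and walls round the work are solid. World frame = base frame: x ahead of the robot, y to its left, z up, the work surface at z = 0. Lengths are in m, angles in degrees, forces in N, time in s.
With the tool pointing down it reaches from about 0.25 to 0.725 m from the base axis. Payload 9.7 kg.
Tool frame: the origin (TCP) lies at the very end of the fingers, on their centre line; the grasp point (between the pads) lies 19 mm behind it; z points along the fingers, y is the direction in which the jaws open and shut (so a half turn about z gives the same grasp; the last joint's range is limited). The gripper opens to 85 mm and grips with 20 to 120 N. Pads are 22 mm wide; open, the fingers measure 114 mm over their backs; the gripper's body (76 mm by 85 mm) begins 54 mm behind the grasp point. The pads swing forward as they close: fully open they stand 13 mm farther back than shut.
Start: joints at [0, 4.979, 10.078, 95.1, 0, 90], TCP at [0.55, -0, 0.231] pointing down, gripper open.
Joint ranges: [-179.16, 179.16], [-48.56, 103.87], [-65.8, 70.77], [-126.05, 130.52], [-82.76, 87.17], [-180, 180]. Speed limits (degrees/s): [127.2, 127.2, 147.25, 180, 180, 180].

INTERFACE

Orientations are given as [roll, pitch, yaw] about the fixed x, y, z axes, in that order (R = Rz(yaw) Ry(pitch) Rx(roll)).
In Python, from workcell import bot gives the robot as it stands.
- The arm moves only by the shell command python3 -m pendant 'ROWS' [FORCE]. ROWS is JSON, a list that holds one entry, the list of rows, each a list of 7 numbers: the shift along the tool's x, y, z in cm, then the turn, a rotation vector about the tool's x, y, z in rad, then the opening in per cent of the stroke, from 0 (shut) to 100 (fully open). In form: [[[dx, dy, dz, ax, ay, az, gripper], ...]]. A call has 1 to 5 rows; each row shifts and turns the pose as measured when the row begins, along the tool's axes as they then stand; what a row does not reach is not made up. A row lasts 1/12 s, in which the tool goes at most 41.7 mm and 7.16 degrees, less where a joint would pass 70% of its speed; a pose out of reach is approached as far as the arm can. A call with a gripper value outside its range is refused whole. The fingers move at their own pace and stop on an object; FORCE is the grip in N (left out, the last holds). Time passes only in rows, so rows that do not move let the fingers close. It gives the time, the measured TCP pose, the force and the opening at its end, in the units of the state.
- bot.get_obs(): the state, without advancing time (a new reading comes with each control period).
- bot.camera(name): name is "scene" or "side" or "wrist"; returns the picture (420x560x3 uint8, red, green, blue); there is no depth.
- bot.get_calibration(name): a dict with "intrinsics" (3x3 intrinsics, pixels), "pose" (4x4, takes a point from camera to world coordinates); the wrist camera has in their place "T_tool_cam" (4x4, takes a point from camera to tool coordinates, whose origin is the TCP and whose axes are the flange's). Camera axes: x right, y down, z forward; pixel columns grow to the right and rows downward; lengths in m; the calibration is good to about 2 mm. The wrist camera is an equidistant fisheye: a pixel r from the principal point sees the ray r / f radians off the axis. A picture is of the moment at which its call begins: read the wrist's pose just before it. get_calibration takes no time and is no camera call.
- bot.job_done(): hands the job in, once; it reports no verdict.
Trained networks look in the newest picture that a camera, given by its name, has taken for a name from the list of things; names that differ only in an ending like _2 or _b are one class to them, and where a whole thing is asked for, a point or a joint stands for the part that bears it (a point fixed in the world has none). Each returns a list of dicts, best first, with "confidence" (0 to 1); they miss things now and then, are a little off and sometimes report something else, mostly with a low value. They report only what shows in the picture. A call takes as long as a camera call. They do not tell look-alikes from the thing itself.
- bot.masks_of(camera, thing): "pixels" (420x560 bool, what is visible of it) and "extent" ([left, top, right, bottom] in pixels, round what is visible of it).
- bot.mark_of(camera, thing): "uv" ([column, row] in pixels: a listed point, or the origin of a listed thing).
The state is a dict: "time": time; "q": joint angles; "qd": joint speeds; "joint_efforts": joint torques, N m; "ee_pos": TCP position; "tcp_rot": TCP orientation; "wrist_force": force on the tool from outside, world axes, zero at the start; "torque": the same for the moment, N m; "opening": finger opening in m.
Only numpy, scipy, OpenCV 4.12 (cv2) and the standard library are available. Lean on these libraries where they do the work, as an engineer would, in place of code of your own. Each camera call takes 0.05 s, during which the arm holds its last target. There are 200 camera calls.

## Working session

There is one attempt and no reset: what is moved stays moved. The work goes in short steps, Python scripts to look and compute and a shell command to move; the robot and the scene stay as the last step left them, time stands still between calls to the robot, and variables do not carry over. Pictures are saved under pics/ and viewed, about 8 in all and at most 12, crops included, and the job is handed in when it is done.

```bash
mkdir -p pics; ls
cat > h.py <<'E'
import numpy as np, cv2, json
from workcell import bot
from scipy.spatial.transform import Rotation as R
def ray(cam,uv):
    c=bot.get_calibration(cam); K=np.array(c["intrinsics"])
    u,v=uv; 
    if cam=="wrist":
        o=bot.get_obs(); T=np.eye(4); T[:3,:3]=R.from_euler('xyz',o["tcp_rot"],degrees=True).as_matrix(); T[:3,3]=o["ee_pos"]
        P=T@np.array(c["T_tool_cam"])
        a=np.array([(u-K[0,2])/K[0,0],(v-K[1,2])/K[1,1]]); r=np.hypot(*a)
        d=np.array([*(a/max(r,1e-9)*np.sin(r)),np.cos(r)])
    else:
        P=np.array(c["pose"]); d=np.array([(u-K[0,2])/K[0,0],(v-K[1,2])/K[1,1],1])
    d=P[:3,:3]@d; return P[:3,3],d/np.linalg.norm(d)
def at_z(cam,uv,z):
    o,d=ray(cam,uv); return o+d*(z-o[2])/d[2]
def save(cam,name):
    im=np.array(bot.camera(cam)); cv2.imwrite(f"pics/{name}.png",im[:,:,::-1]); return im
E
python3 - <<'E'
from h import *
np.set_printoptions(precision=4,suppress=True)
print(bot.get_obs())
Z={"handover_box":0,"opening_center":.054,"lug_center":.114,"parcel_center":.0145,"big_parcel":0,"cutter":0}
ims=[]
for c in ("scene","side","wrist"):
    im=save(c,c+"0"); ims.append(im)
    for t,z in Z.items():
        for m in bot.mark_of(c,t)[:3]:
            print(c,t,round(m["confidence"],2),np.round(m["uv"],1),at_z(c,m["uv"],z))
cv2.imwrite("pics/all.png",cv2.resize(np.hstack(ims[:2]),(800,300))[:,:,::-1])
E
```

```text
pics
{'time': 0.0, 'q': array([ 0.0005,  5.0114, 10.0341, 95.0997,  0.002 , 90.    ]), 'qd': array([-0.0408, -0.0016,  0.0186, -0.0907,  0.075 , -0.1137]), 'joint_efforts': array([  0.0008, -52.0392,  46.4803,   0.0164,   0.    ,  -0.0001]), 'ee_pos': array([0.5498, 0.    , 0.2306]), 'tcp_rot': array([-179.923 ,   -0.002 ,   90.0005]), 'wrist_force': array([-0.5697,  0.8259,  0.0756]), 'torque': array([ 0.0192,  0.0599, -0.0503]), 'opening': 0.08558786540721272}
scene handover_box 0.61 [348.4 255.9] [ 0.5512 -0.32    0.    ]
scene opening_center 0.72 [367.2 259.5] [ 0.5613 -0.3871  0.054 ]
scene lug_center 0.69 [344.4 226.3] [ 0.5537 -0.2719  0.114 ]
scene lug_center 0.35 [350. 256.] [ 0.4904 -0.3682  0.114 ]
scene parcel_center 0.91 [305.3 277.1] [ 0.3728 -0.3056  0.0145]
scene parcel_center 0.88 [421.2 301.1] [ 0.6162 -0.5831  0.0145]
scene parcel_center 0.76 [278.6 319.2] [ 0.2165 -0.3728  0.0145]
scene big_parcel 0.77 [216.3 164. ] [0.4099 0.3267 0.    ]
scene cutter 0.65 [318.1 319. ] [ 0.3197 -0.4373  0.    ]
side handover_box 0.79 [234.2 265.3] [ 0.5471 -0.3222  0.    ]
side opening_center 0.6 [214.  257.1] [ 0.5529 -0.3889  0.054 ]
side lug_center 0.6 [248.2 234. ] [ 0.5447 -0.2675  0.114 ]
side parcel_center 0.81 [235.9 214. ] [ 0.2428 -0.2408  0.0145]
side parcel_center 0.8 [200.9 218.7] [ 0.233  -0.3773  0.0145]
side parcel_center 0.59 [161.7 291. ] [ 0.6225 -0.572   0.0145]
side big_parcel 0.56 [390.6 214. ] [0.4194 0.3452 0.    ]
side cutter 0.54 [189.1 234. ] [ 0.3033 -0.4359  0.    ]
wrist handover_box 0.65 [277.6 375.2] [ 0.5441 -0.3336  0.    ]
wrist cutter 0.49 [163.2 401.8] [ 0.3247 -0.4352  0.    ]
```

View pics/scene0.png

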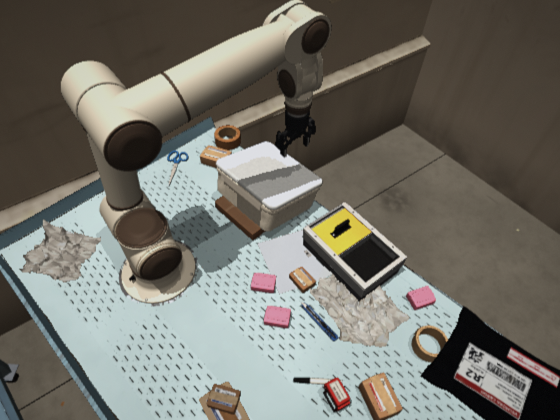

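View pics/side0.png

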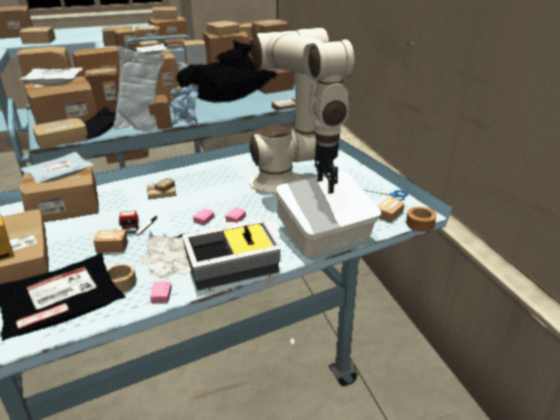

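Run:
```python
from h import *
np.set_printoptions(precision=4,suppress=True)
for c in ("scene","side","wrist"):
    im=cv2.imread(f"pics/{c}0.png"); h=cv2.cvtColor(im,cv2.COLOR_BGR2HSV)
    m=cv2.inRange(h,(22,150,80),(35,255,255)); n,l,s,_=cv2.connectedComponentsWithStats(m)
    for k in range(1,n):
        if s[k,4]<150: continue
        pts=np.argwhere(l==k)[:,::-1]; W=np.array([at_z(c,p,.094)[:2] for p in pts]).astype(np.float32)
        print(c,"yellow",s[k],cv2.minAreaRect(W*1000))
    bot.camera(c)
    for t,z in (("parcel_center",.029),("handover_box",.1),("big_parcel",.047)):
        for q in bot.masks_of(c,t)[:4]:
            pts=np.argwhere(q["pixels"])[:,::-1]; W=np.array([at_z(c,p,z)[:2] for p in pts]).astype(np.float32)
            print(c,t,round(q["confidence"],2),q["extent"],cv2.minAreaRect(W*1000), im[q["pixels"]].mean(0))
# bin corners
for uv in [(265,235),(215,205),(318,205)]: print("bin z0",uv,at_z("scene",uv,0))
for uv in [(218,155),(273,142),(322,178),(265,205)]: print("bin z.14",uv,at_z("scene",uv,.14))
for uv in [(335,252),(380,235),(278,220)]: print("side bin z0",uv,at_z("side",uv,0))
```

```text
scene yellow [ 313  208   58   47 1211] ((547.6883544921875, -268.04345703125), (147.6194610595703, 127.92411804199219), 1.7563848495483398)
scene parcel_center 0.93 [251.0, 274.6, 276.1, 291.9] ((243.93289184570312, -249.83413696289062), (65.07856750488281, 75.52947998046875), 47.10197067260742) [141.6405 123.1262 189.6405]
scene parcel_center 0.84 [262.9, 308.3, 291.7, 326.5] ((212.49961853027344, -367.943359375), (64.09644317626953, 74.28666687011719), 44.35457992553711) [145.7551 126.642  193.428 ]
scene parcel_center 0.81 [289.5, 266.3, 315.0, 292.1] ((353.6702880859375, -311.1260070800781), (65.7139892578125, 87.22329711914062), 2.3248071670532227) [105.2206 130.6381 157.3769]
scene parcel_center 0.61 [407.7, 288.2, 437.5, 311.3] ((616.3953247070312, -576.55908203125), (59.87196731567383, 88.48930358886719), 74.33040618896484) [134.9268 116.5987 184.3636]Traceback (most recent call last):
  File "<stdin>", line 13, in <module>
  File "h.py", line 16, in at_z
    o,d=ray(cam,uv); return o+d*(z-o[2])/d[2]
        ~~~^^^^^^^^
  File "h.py", line 5, in ray
    c=bot.get_calibration(cam); K=np.array(c["intrinsics"])
ValueError: time passes only in moves, steps and waits
```

View pics/wrist0.png

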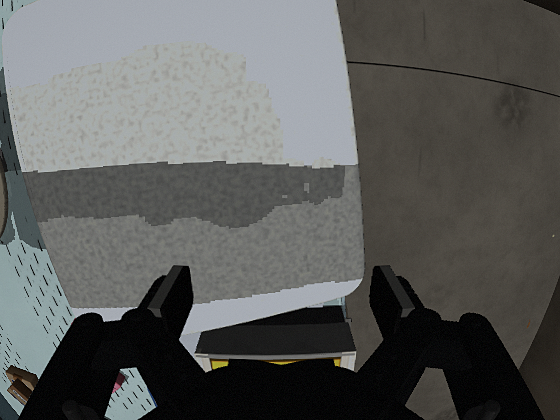

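```bash
cat > h.py <<'E'
import numpy as np, cv2, os, pickle
from workcell import bot
from scipy.spatial.transform import Rotation as R
np.set_printoptions(precision=4,suppress=True)
F="cal.pkl"
if not os.path.exists(F): pickle.dump({c:bot.get_calibration(c) for c in("scene","side","wrist")},open(F,"wb"))
CAL=pickle.load(open(F,"rb"))
def pose():
    o=bot.get_obs(); T=np.eye(4); T[:3,:3]=R.from_euler('xyz',o["tcp_rot"],degrees=True).as_matrix(); T[:3,3]=o["ee_pos"]; return T
def at_z(cam,uv,z,T=None):
    c=CAL[cam]; K=np.array(c["intrinsics"]); uv=np.atleast_2d(np.asarray(uv,float))
    a=(uv-K[:2,2])/[K[0,0],K[1,1]]
    if cam=="wrist":
        P=T@np.array(c["T_tool_cam"]); r=np.linalg.norm(a,axis=1,keepdims=True)
        d=np.hstack([a*np.sinc(r/np.pi),np.cos(r)])
    else: P=np.array(c["pose"]); d=np.hstack([a,np.ones((len(a),1))])
    d=d@P[:3,:3].T; return (P[:3,3]+d*((z-P[2,3])/d[:,2:]))[:,:2]
def rect(cam,mask,z,T=None): return cv2.minAreaRect((at_z(cam,np.argwhere(mask)[:,::-1],z,T)*1000).astype(np.float32))
def save(cam,name):
    im=np.array(bot.camera(cam)); cv2.imwrite(f"pics/{name}.png",im[:,:,::-1]); return im
E
python3 - <<'E'
from h import *
T=pose()
for c in ("scene","side","wrist"):
    im=save(c,c+"1")[:,:,::-1]; h=cv2.cvtColor(im,cv2.COLOR_BGR2HSV)
    m=cv2.inRange(h,(22,150,80),(35,255,255)); n,l,s,_=cv2.connectedComponentsWithStats(m)
    for k in range(1,n):
        if s[k,4]>150: print(c,"yellow",s[k],rect(c,l==k,.094,T))
    for t,z in (("parcel_center",.029),("handover_box",.1),("big_parcel",.047)):
        for q in bot.masks_of(c,t)[:4]:
            b=im[q["pixels"]].mean(0)
            print(c,t,round(q["confidence"],2),q["extent"],rect(c,q["pixels"],z,T), "pink" if b[0]>b[1] else "brown")
print("bin z0",at_z("scene",[(265,235),(318,205)],0))
print("bin z.14",at_z("scene",[(218,155),(273,142),(322,178),(265,205)],.14))
print("side bin z0",at_z("side",[(335,252),(380,235),(278,220)],0))
print("side bin z.14",at_z("side",[(330,220),(378,208),(275,183)],.14))
print(CAL["wrist"])
E
```

```text
scene yellow [ 313  208   58   47 1211] ((547.6882934570312, -268.04345703125), (147.6194610595703, 127.9241714477539), 1.7563434839248657)
scene parcel_center 0.96 [288.4, 267.3, 312.9, 291.1] ((351.496337890625, -309.0583190917969), (63.946205139160156, 86.6275634765625), 3.804727792739868) brown
scene parcel_center 0.78 [266.4, 309.1, 291.6, 328.8] ((213.08599853515625, -368.8048095703125), (61.88641357421875, 75.4520263671875), 42.36175537109375) pink
scene parcel_center 0.59 [251.7, 277.0, 275.7, 290.2] ((245.3236083984375, -249.15545654296875), (65.53584289550781, 76.18480682373047), 44.24482727050781) pink
scene parcel_center 0.56 [405.7, 287.8, 439.4, 312.2] ((615.784423828125, -576.300048828125), (66.93125915527344, 91.24044036865234), 72.88969421386719) pink
scene handover_box 0.86 [304.1, 203.6, 403.9, 302.4] ((517.5046997070312, -339.8544616699219), (246.49472045898438, 298.64398193359375), 3.482682228088379) brown
scene big_parcel 0.88 [199.6, 149.1, 232.2, 167.6] ((401.45013427734375, 325.68896484375), (109.20846557617188, 106.69471740722656), 30.576854705810547) brown

[... 1475 characters left out ...]
320312, -168.68682861328125), (188.24310302734375, 99.63956451416016), 1.4402832984924316) brown
bin z0 [[ 0.368  -0.0829]
 [ 0.6114 -0.0834]]
bin z.14 [[ 0.3767  0.231 ]
 [ 0.5848  0.174 ]
 [ 0.6159 -0.0791]
 [ 0.3808 -0.066 ]]
side bin z0 [[ 0.5866  0.0327]
 [ 0.5409  0.2339]
 [ 0.3169 -0.0913]]
side bin z.14 [[ 0.59    0.0058]
 [ 0.571   0.1956]
 [ 0.2727 -0.0874]]
{'intrinsics': array([[325.1923,   0.    , 280.7714],
       [  0.    , 325.1923, 206.5766],
       [  0.    ,   0.    ,   1.    ]]), 'T_tool_cam': array([[-0.0002, -0.9501, -0.312 ,  0.0799],
       [ 1.    , -0.0001, -0.0003, -0.0006],
       [ 0.0002, -0.312 ,  0.9501, -0.1425],
       [ 0.    ,  0.    ,  0.    ,  1.    ]])}
```

```bash
python3 -m pendant '[[[0,0,-4,0,0,0,100],[-3,-2.2,-1,0,0,0,100],[-3,-2.2,0,0,0,0,100],[-3,-2.2,0,0,0,0,100],[-3,-2.2,0,0,0,0,100]]]'; python3 -m pendant '[[[-3,-2.2,0,0,0,0,100],[-3,-2.2,0,0,0,0,100],[-3,-2.2,0,0,0,0,100],[-3,-2.2,0,0,0,0,100],[0,0,0,0,0,0,100]]]'
```

```text
time: 2.22
ee_pos: [0.4616, -0.1191, 0.2794]
tcp_rot: [-179.6, -0.0, 90.5]
wrist_force: [0.1, -0.6, 0.2]
opening: 0.0854
time: 2.63
ee_pos: [0.3667, -0.2479, 0.2812]
tcp_rot: [-179.7, 0.1, 90.4]
wrist_force: [0.1, 0.4, 0.2]
opening: 0.0857
```

Run:
```python
from h import *
T=pose(); im=save("wrist","w2")[:,:,::-1]; h=cv2.cvtColor(im,cv2.COLOR_BGR2HSV); print(T[:3,3])
for t,z in (("parcel_center",.029),("handover_box",.1),("cutter",.016)):
    for q in bot.masks_of("wrist",t)[:4]:
        b=im[q["pixels"]].mean(0)
        print(t,round(q["confidence"],2),q["extent"],rect("wrist",q["pixels"],z,T),"pink" if b[0]>b[1] else "brown")
for t,z in (("parcel_center",.0145),("opening_center",.054),("lug_center",.114)):
    for q in bot.mark_of("wrist",t)[:3]: print(t,round(q["confidence"],2),q["uv"],at_z("wrist",q["uv"],z,T))
```

```text
[ 0.3667 -0.2479  0.2812]
parcel_center 0.86 [159.0, 129.5, 228.4, 199.6] ((253.63558959960938, -241.41140747070312), (61.48552322387695, 75.90081024169922), 43.90298080444336) pink
parcel_center 0.83 [254.1, 177.7, 298.5, 236.8] ((358.9526672363281, -302.8408203125), (55.649131774902344, 78.98357391357422), 0.3437539339065552) brown
parcel_center 0.67 [148.7, 214.6, 210.9, 270.7] ((223.931640625, -357.5755310058594), (66.83892059326172, 75.7921142578125), 45.838863372802734) pink
handover_box 0.78 [332.7, 125.3, 509.0, 346.1] ((531.1378784179688, -327.1734313964844), (219.60174560546875, 287.923095703125), 1.8603723049163818) brown
cutter 0.82 [238.8, 247.8, 258.9, 328.2] ((317.2400817871094, -436.64947509765625), (22.872982025146484, 146.0602569580078), 3.1958422660827637) pink
parcel_center 0.77 [274.7, 209.6] [[ 0.357  -0.3074]]
parcel_center 0.59 [191.8, 162.4] [[ 0.2482 -0.2432]]
parcel_center 0.57 [177.0, 248.6] [[ 0.2154 -0.3684]]
opening_center 0.79 [410.3, 277.2] [[ 0.546  -0.3919]]
lug_center 0.95 [445.2, 208.7] [[ 0.5458 -0.271 ]]
```

View pics/w2.png

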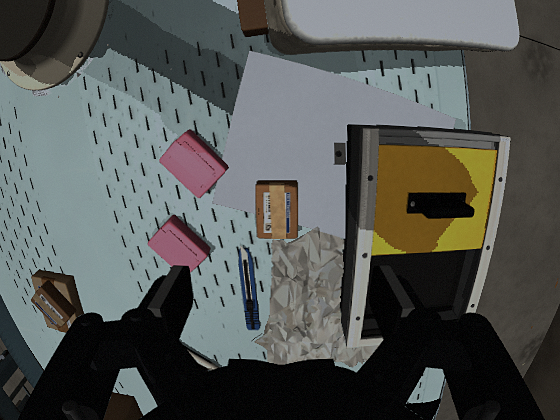

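```bash
python3 -m pendant '[[[-2.8,-0.4,2,0,0,0,100],[-2.8,-0.4,2,0,0,0,100],[0,0,4,0,0,0,100],[0,0,4,0,0,0,100],[0,0,4,0,0,0,100]]]' 40; python3 -m pendant '[[[0,0,3,0,0,0,100],[0,0,1,0,0,0,100],[0,0,0,0,0,0,100]]]'
python3 - <<'E'
from h import *
T=pose(); im=save("wrist","w3")[:,:,::-1]; print(T[:3,3])
for q in bot.masks_of("wrist","parcel_center")[:3]:
    b=im[q["pixels"]].mean(0); print(round(q["confidence"],2),q["extent"],rect("wrist",q["pixels"],.029,T),"pink" if b[0]>b[1] else "brown")
E
```

```text
time: 3.4
ee_pos: [0.3708, -0.3006, 0.1242]
tcp_rot: [179.5, 0.6, 91.5]
wrist_force: [0.6, 0.0, 0.8]
opening: 0.0854
time: 3.65
ee_pos: [0.3695, -0.296, 0.074]
tcp_rot: [-180.0, 0.2, 91.8]
wrist_force: [-0.2, 0.3, 1.1]
opening: 0.0851
[ 0.3695 -0.296   0.074 ]
0.96 [224.0, 181.0, 309.3, 296.0] ((359.6338806152344, -302.9715881347656), (54.2923698425293, 81.57731628417969), 1.129490852355957) brown
0.79 [48.6, 241.4, 144.6, 322.4] ((223.69659423828125, -351.82171630859375), (75.8027572631836, 66.02313995361328), 44.76180648803711) pink
0.76 [53.0, 86.0, 175.7, 214.1] ((256.117919921875, -241.82241821289062), (62.3472900390625, 77.0006103515625), 45.824668884277344) pink
```

```bash
python3 -m pendant '[[[-0.7,-1.0,1,0,0,0.01,100],[0,0,0,0,0,0,100]]]'; python3 -m pendant '[[[0,0,2,0,0,0,100],[0,0,2,0,0,0,100],[0,0,0.6,0,0,0,100],[0,0,0,0,0,0,100]]]'
```

```text
time: 3.92
ee_pos: [0.3624, -0.3057, 0.0704]
tcp_rot: [179.7, 0.5, 91.3]
wrist_force: [-1.2, 1.3, -0.5]
opening: 0.0853
time: 4.25
ee_pos: [0.3656, -0.3104, 0.0304]
tcp_rot: [179.1, 1.0, 91.1]
wrist_force: [-0.1, 0.3, 0.3]
opening: 0.0854
```

```bash
python3 -m pendant '[[[0.5,-0.6,1.2,0.014,0.015,0,100],[0,0,0,0,0,0,100]]]'; python3 -m pendant '[[[0,0,1.2,0,0,0,100],[0,0,0,0,0,0,100]]]'
```

```text
time: 4.42
ee_pos: [0.3599, -0.3063, 0.0198]
tcp_rot: [179.9, 0.2, 91.1]
wrist_force: [0.1, 1.3, -1.0]
opening: 0.0855
time: 4.58
ee_pos: [0.3605, -0.3069, 0.0082]
tcp_rot: [179.8, 0.2, 91.1]
wrist_force: [-0.5, -0.8, -1.1]
opening: 0.0853
```

Close, a touch lower.

```bash
python3 -m pendant '[[[0.3,0,0.5,0,0,0,100],[0,0,0,0,0,0,60],[0,0,0,0,0,0,30],[0,0,0,0,0,0,30],[0,0,0,0,0,0,30]]]' 40; python3 -m pendant '[[[0,0,0,0,0,0,30],[0,0,0,0,0,0,30],[0,0,0,0,0,0,30]]]'
```

```text
time: 5.0
ee_pos: [0.3607, -0.3037, 0.0032]
tcp_rot: [179.8, 0.2, 91.1]
wrist_force: [0.2, -0.4, -1.8]
opening: 0.0544
time: 5.25
ee_pos: [0.3606, -0.3035, 0.0031]
tcp_rot: [179.8, 0.2, 91.1]
wrist_force: [0.3, -0.4, -1.7]
opening: 0.0548
```

```bash
python3 -m pendant '[[[0,0,-2,0,0,0,30],[0,0,-4,0,0,0,30],[0,0,-4,0,0,0,30],[0,0,-4,0,0,0,30],[0,0,-4,0,0,0,30]]]'; python3 -m pendant '[[[-2,3,-1,0,0,0,30],[-2,3,0,0,0,0,30],[-2,3,0,0,0,0,30],[0,3,0,0,0,0,30],[0,0,0,0,0,0,30]]]'
python3 - <<'E'
from h import *
T=pose(); im=save("wrist","w4")[:,:,::-1]; print(T[:3,3])
hsv=cv2.cvtColor(im,cv2.COLOR_BGR2HSV)
m=cv2.inRange(hsv,(20,130,60),(35,255,255)); n,l,s,_=cv2.connectedComponentsWithStats(m)
for k in range(1,n):
    if s[k,4]>300: print("yellow",s[k],rect("wrist",l==k,.094,T))
for q in bot.masks_of("wrist","handover_box")[:2]: print(round(q["confidence"],2),q["extent"],rect("wrist",q["pixels"],.1,T))
for t,z in (("opening_center",.054),("lug_center",.114)):
    for q in bot.mark_of("wrist",t)[:2]: print(t,round(q["confidence"],2),q["uv"],at_z("wrist",q["uv"],z,T))
E
```

```text
time: 5.67
ee_pos: [0.3555, -0.2992, 0.179]
tcp_rot: [-179.4, -0.5, 91.1]
wrist_force: [1.0, -0.9, -1.5]
opening: 0.0548
time: 6.08
ee_pos: [0.4835, -0.3618, 0.2024]
tcp_rot: [179.7, 0.3, 91.0]
wrist_force: [0.2, -0.6, -2.6]
opening: 0.0548
[ 0.4835 -0.3618  0.2024]
yellow [  260    10   192   163 25419] ((544.933837890625, -269.8673095703125), (156.37405395507812, 127.33616638183594), 1.6161620616912842)
0.6 [235.4, 0.0, 470.3, 307.0] ((545.455810546875, -327.2604064941406), (190.55201721191406, 278.5349426269531), 1.8453588485717773)
0.32 [127.2, 179.4, 162.6, 294.0] ((363.1418762207031, -398.44525146484375), (17.220415115356445, 109.519775390625), 3.4728481769561768)
opening_center 0.62 [346.4, 221.4] [[ 0.5479 -0.3922]]
lug_center 0.86 [368.9, 93.6] [[ 0.5446 -0.2722]]
```

View pics/w4.png

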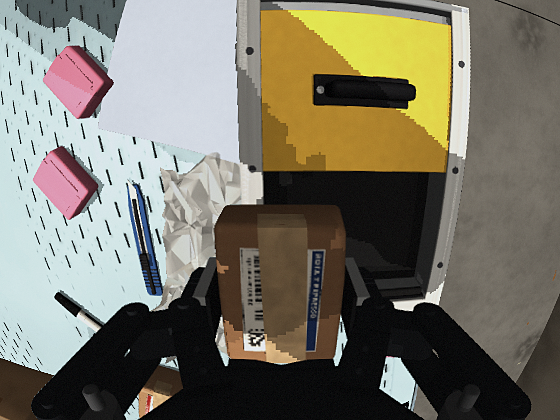

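```bash
python3 -m pendant '[[[-1.5,3.2,0,0,0,-0.01,30],[-1.4,3.2,0,0,0,0,30],[0,0,0,0,0,0,30]]]'; python3 -m pendant '[[[0,0,2.5,0,0,0,30],[0,0,2.5,0,0,0,30],[0,0,0,0,0,0,30]]]'
```

```text
time: 6.53
ee_pos: [0.5399, -0.3878, 0.2018]
tcp_rot: [-179.9, 0.1, 91.4]
wrist_force: [1.3, -0.6, -3.5]
opening: 0.0547
time: 6.78
ee_pos: [0.5389, -0.3885, 0.151]
tcp_rot: [-179.9, 0.1, 91.4]
wrist_force: [-1.2, 0.6, -2.8]
opening: 0.0547
```

```bash
python3 -m pendant '[[[-0.3,0.9,1.0,0,0,-0.007,30],[0,0,2,0,0,0,30],[0,0,0,0,0,0,30]]]'; python3 -m pendant '[[[0,0,2,0,0,0,30],[0,0,2,0,0,0,30],[0,0,0,0,0,0,30]]]'
```

```text
time: 7.03
ee_pos: [0.5472, -0.3917, 0.1235]
tcp_rot: [180.0, 0.2, 91.7]
wrist_force: [-1.1, 0.3, -3.6]
opening: 0.0549
time: 7.28
ee_pos: [0.5485, -0.393, 0.0884]
tcp_rot: [179.7, 0.4, 91.7]
wrist_force: [0.1, 0.3, -2.8]
opening: 0.0549
```

```bash
python3 -m pendant '[[[0.1,0,1.5,0.004,0.005,0,30],[0,0,0.8,0,0,0,30],[0,0,0.4,0,0,0,30],[0,0,0,0,0,0,30]]]'
```

```text
time: 7.62
ee_pos: [0.5501, -0.3932, 0.0653]
tcp_rot: [179.7, 0.3, 91.8]
wrist_force: [0.3, 1.2, -2.5]
opening: 0.0546
```

```bash
python3 -m pendant '[[[0.1,-0.1,0.5,0,0,0,30],[0,0,0.2,0,0,0,30],[0,0,0,0,0,0,30]]]';python3 -m pendant '[[[0,0,0.1,0,0,0,30],[0,0,0,0,0,0,30]]]'
```

```text
time: 7.87
ee_pos: [0.5496, -0.3926, 0.0593]
tcp_rot: [179.6, 0.4, 91.8]
wrist_force: [-0.3, -0.3, -2.7]
opening: 0.0547
time: 8.03
ee_pos: [0.5497, -0.3927, 0.0588]
tcp_rot: [179.6, 0.4, 91.8]
wrist_force: [-0.1, 0.1, -1.8]
opening: 0.0546
```

```bash
python3 -m pendant '[[[0,0,0.15,0,0,0,30],[0,0,0,0,0,0,50],[0,0,0,0,0,0,85],[0,0,0,0,0,0,85],[0,0,0,0,0,0,85]]]'; python3 -m pendant '[[[0,0,-2,0,0,0,85],[0,0,-4,0,0,0,85],[0,0,-4,0,0,0,85],[0,0,-4,0,0,0,85],[0,0,0,0,0,0,85]]]';  python3 - <<'E'
from h import *
T=pose(); im=save("wrist","w5")[:,:,::-1]; print(T[:3,3])
for q in bot.masks_of("wrist","parcel_center")[:3]: print(round(q["confidence"],2),q["extent"],rect("wrist",q["pixels"],.083,T))
for t,z in (("lug_center",.114),):
    for q in bot.mark_of("wrist",t)[:2]: print(t,round(q["confidence"],2),q["uv"],at_z("wrist",q["uv"],z,T))
E
```

```text
time: 8.45
ee_pos: [0.5504, -0.3932, 0.0587]
tcp_rot: [179.4, 0.5, 91.8]
wrist_force: [-0.3, -0.3, -0.4]
opening: 0.0727
time: 8.87
ee_pos: [0.5473, -0.3909, 0.2019]
tcp_rot: [179.7, 0.3, 91.8]
wrist_force: [0.4, -0.8, 1.3]
opening: 0.0728
[ 0.5473 -0.3909  0.2019]
0.94 [249.9, 156.0, 317.3, 246.1] ((549.0262451171875, -393.1596984863281), (54.50222396850586, 78.13993835449219), 1.5107347965240479)
0.94 [10.2, 28.7, 69.4, 98.3] ((309.1853332519531, -257.09710693359375), (53.35299301147461, 76.13552856445312), 44.50189971923828)
0.8 [302.1, 296.5, 365.2, 346.0] ((608.387939453125, -522.0523681640625), (57.55986785888672, 68.7624740600586), 74.04125213623047)
lug_center 0.92 [283.3, 44.0] [[ 0.5451 -0.2689]]
```

View pics/w5.png

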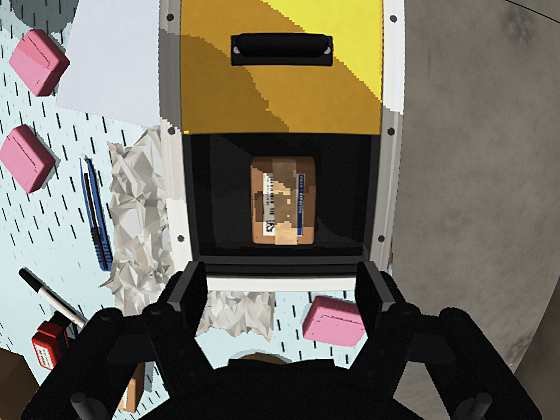

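```bash
python3 -m pendant '[[[3.5,0,-0.5,0,0,0,0],[3.5,0.1,0,0,0,0,0],[3.5,0.1,0,0,0,0,0],[3.5,0,0,0,0,0,0],[0,0,0,0,0,0,0]]]'; python3 -m pendant '[[[0,0,0,0,0,0,0],[0,0,0,0,0,0,0],[0,0,0,0,0,0,0]]]'
python3 - <<'E'
from h import *
T=pose(); im=save("wrist","w6")[:,:,::-1]; print(T[:3,3])
for q in bot.masks_of("wrist","lug_center")[:2]: print(round(q["confidence"],2),q["extent"])
for q in bot.mark_of("wrist","lug_center")[:2]: print(round(q["confidence"],2),q["uv"],at_z("wrist",q["uv"],.114,T))
hsv=cv2.cvtColor(im,cv2.COLOR_BGR2HSV)
m=cv2.inRange(hsv,(20,130,60),(35,255,255)); print(rect("wrist",m,.094,T))
E
```

```text
time: 9.43
ee_pos: [0.5405, -0.2461, 0.1872]
tcp_rot: [-179.2, -0.5, 91.4]
wrist_force: [-0.9, -0.5, -0.3]
opening: 0.0119
time: 9.68
ee_pos: [0.5395, -0.2442, 0.1836]
tcp_rot: [-178.9, -0.6, 91.6]
wrist_force: [-0.8, -0.2, -0.1]
opening: 0.0002
[ 0.5395 -0.2442  0.1836]
0.58 [185.4, 164.1, 396.5, 308.1]
0.86 [289.0, 254.7] [[ 0.5442 -0.2697]]
0.28 [287.2, 255.9] [[ 0.5429 -0.2708]]
((544.0502319335938, -268.760986328125), (156.86843872070312, 127.11514282226562), 1.535141944885254)
```

```bash
python3 -m pendant '[[[0.8,0.5,1,-0.018,-0.01,0,0],[0,0,2.5,0,0,0,0],[0,0,0,0,0,0,0]]]'; python3 -m pendant '[[[0,0,1.5,0,0,0,0],[0,0,1.5,0,0,0,0],[0,0,0,0,0,0,0]]]'
```

```text
time: 10.08
ee_pos: [0.5448, -0.2392, 0.1484]
tcp_rot: [179.9, 0.1, 91.3]
wrist_force: [-0.4, 0.1, -1.3]
opening: -0.0003
time: 10.33
ee_pos: [0.5449, -0.2412, 0.1195]
tcp_rot: [179.8, 0.1, 91.2]
wrist_force: [-0.7, 0.4, -0.5]
opening: -0.0002
```

```bash
python3 -m pendant '[[[0,0,1.1,0.003,0,-0.008,0],[0,0,0,0,0,0,0]]]'; python3 -m pendant '[[[-0.5,0,0,0,0,0,0],[-0.3,0,0,0,0,0,0],[-0.2,0,0,0,0,0,0],[0,0,0,0,0,0,0]]]'
```

```text
time: 10.5
ee_pos: [0.5451, -0.2423, 0.1094]
tcp_rot: [-180.0, 0.1, 91.6]
wrist_force: [-0.2, -0.2, -1.7]
opening: -0.0001
time: 10.83
ee_pos: [0.5461, -0.2535, 0.1117]
tcp_rot: [179.9, 0.1, 91.6]
wrist_force: [-0.3, 3.0, -1.2]
opening: -0.0003
```

```bash
python3 -m pendant '[[[-0.2,0,0,0,0,0,0],[-0.2,0,0,0,0,0,0],[-0.2,0,0,0,0,0,0],[-0.2,0,0.1,0,0,0,0]]]';  python3 -m pendant '[[[-0.4,0,0,0,0,0,0],[-0.4,0,0,0,0,0,0],[-0.4,0,0.1,0,0,0,0],[-0.4,0,0.1,0,0,0,0]]]'
```

```text
time: 11.17
ee_pos: [0.5464, -0.2605, 0.1113]
tcp_rot: [179.9, -0.1, 91.7]
wrist_force: [-1.5, 4.4, 3.1]
opening: 0.0
time: 11.5
ee_pos: [0.5472, -0.277, 0.1102]
tcp_rot: [179.8, -0.1, 91.8]
wrist_force: [-0.4, 4.9, 2.5]
opening: -0.0
```

```bash
python3 -m pendant '[[[-0.4,0,0.1,0,0,0,0],[-0.4,0,0,0,0,0,0],[-0.4,0,0.1,0,0,0,0],[-0.4,0,0,0,0,0,0],[-0.4,0,0.1,0,0,0,0]]]';  python3 -m pendant '[[[-0.4,0,0,0,0,0,0],[-0.4,0,0,0,0,0,0],[-0.4,0,0.1,0,0,0,0],[-0.4,0,0,0,0,0,0],[-0.4,0,0,0,0,0,0]]]'; python3 -m pendant '[[[-0.4,0,0,0,0,0,0],[-0.4,0,0,0,0,0,0],[-0.4,0,0.1,0,0,0,0],[-0.4,0,0,0,0,0,0]]]'
```

```text
time: 11.92
ee_pos: [0.5482, -0.2996, 0.1079]
tcp_rot: [179.7, -0.0, 91.8]
wrist_force: [-1.1, 5.3, 3.9]
opening: -0.0001
time: 12.33
ee_pos: [0.5489, -0.3219, 0.1066]
tcp_rot: [179.7, -0.0, 91.8]
wrist_force: [-0.2, 4.8, 3.7]
opening: 0.0002
time: 12.67
ee_pos: [0.5495, -0.3397, 0.1057]
tcp_rot: [179.7, -0.0, 91.7]
wrist_force: [0.1, 4.5, -0.4]
opening: -0.0001
```

```bash
python3 -m pendant '[[[-0.2,0,0,0,0,0,0],[-0.2,0,0,0,0,0,0],[-0.15,0,0,0,0,0,0],[-0.1,0,0,0,0,0,0]]]'; python3 -m pendant '[[[-0.1,0,0,0,0,0,0],[-0.1,0,0,0,0,0,0],[-0.1,0,0,0,0,0,0],[-0.1,0,0,0,0,0,0]]]'; python3 -m pendant '[[[-0.1,0,0,0,0,0,0],[-0.1,0,0,0,0,0,0],[-0.1,0,0,0,0,0,0]]]'
```

```text
time: 13.0
ee_pos: [0.5497, -0.3477, 0.1056]
tcp_rot: [179.7, 0.0, 91.7]
wrist_force: [-1.1, 4.3, 2.3]
opening: 0.0004
time: 13.33
ee_pos: [0.5498, -0.3518, 0.1056]
tcp_rot: [179.7, -0.0, 91.7]
wrist_force: [0.0, 4.9, 2.8]
opening: 0.0001
time: 13.58
ee_pos: [0.5499, -0.355, 0.1056]
tcp_rot: [179.8, -0.0, 91.8]
wrist_force: [-0.4, 5.3, 3.0]
opening: 0.0002
```

```bash
python3 -m pendant '[[[-0.1,0,0,0,0,0,0],[-0.1,0,0,0,0,0,0],[-0.1,0,0,0,0,0,0]]]'; python3 -m pendant '[[[-0.1,0,0,0,0,0,0],[-0.1,0,0,0,0,0,0]]]'
```

```text
time: 13.83
ee_pos: [0.5499, -0.3582, 0.1056]
tcp_rot: [179.8, -0.0, 91.8]
wrist_force: [-0.4, 4.1, 3.7]
opening: 0.0001
time: 14.0
ee_pos: [0.55, -0.3605, 0.1056]
tcp_rot: [179.8, -0.0, 91.7]
wrist_force: [0.2, 5.0, 2.1]
opening: 0.0002
```

```bash
python3 -m pendant '[[[-0.1,0,0,0,0,0,0],[-0.1,0,0,0,0,0,0]]]'; python3 -m pendant '[[[-0.1,0,0,0,0,0,0]]]'
```

```text
time: 14.17
ee_pos: [0.5501, -0.3627, 0.1056]
tcp_rot: [179.8, -0.0, 91.8]
wrist_force: [-0.2, 4.7, 4.7]
opening: -0.0002
time: 14.25
ee_pos: [0.5501, -0.3638, 0.1056]
tcp_rot: [179.8, -0.0, 91.7]
wrist_force: [-1.4, 4.0, 2.6]
opening: -0.0001
```

```bash
python3 -m pendant '[[[-0.1,0,0,0,0,0,0],[-0.1,0,0,0,0,0,0]]]'; python3 -m pendant '[[[-0.1,0,0,0,0,0,0],[-0.1,0,0,0,0,0,0]]]'
```

```text
time: 14.42
ee_pos: [0.5501, -0.366, 0.1056]
tcp_rot: [179.8, -0.0, 91.8]
wrist_force: [-0.9, 4.8, 2.9]
opening: 0.0001
time: 14.58
ee_pos: [0.5502, -0.368, 0.1056]
tcp_rot: [179.8, -0.0, 91.8]
wrist_force: [-0.6, 6.7, 2.6]
opening: 0.0001
```

```bash
python3 -m pendant '[[[-0.1,0,0,0,0,0,0]]]'; python3 -m pendant '[[[-0.1,0,0,0,0,0,0]]]'
```

```text
time: 14.67
ee_pos: [0.5503, -0.3688, 0.1056]
tcp_rot: [179.8, -0.1, 91.8]
wrist_force: [-1.2, 6.4, 4.1]
opening: 0.0001
time: 14.75
ee_pos: [0.5502, -0.3695, 0.1056]
tcp_rot: [179.8, -0.1, 91.8]
wrist_force: [0.1, 6.2, 3.3]
opening: 0.0001
```

```bash
python3 -m pendant '[[[-0.1,0,0,0,0,0,0],[-0.1,0,0,0,0,0,0]]]'; python3 -m pendant '[[[-0.1,0,0,0,0,0,0]]]'
```

```text
time: 14.92
ee_pos: [0.5503, -0.3708, 0.1056]
tcp_rot: [179.8, -0.2, 91.8]
wrist_force: [-1.2, 6.4, 4.2]
opening: -0.0
time: 15.0
ee_pos: [0.5503, -0.3714, 0.1056]
tcp_rot: [179.8, -0.3, 91.8]
wrist_force: [-0.5, 8.2, 3.9]
opening: 0.0002
```

```bash
python3 -m pendant '[[[-0.1,0,0,0,0,0,0]]]'; python3 -m pendant '[[[-0.1,0,0,0,0,0,0]]]'
```

```text
time: 15.08
ee_pos: [0.5503, -0.3719, 0.1057]
tcp_rot: [179.8, -0.3, 91.9]
wrist_force: [-0.9, 6.8, 3.8]
opening: -0.0003
time: 15.17
ee_pos: [0.5503, -0.3725, 0.1056]
tcp_rot: [179.8, -0.4, 91.9]
wrist_force: [-0.5, 6.9, 3.6]
opening: -0.0003
```

```bash
python3 -m pendant '[[[-0.1,0,0,0,0,0,0]]]'; python3 -m pendant '[[[-0.1,0,0,0,0,0,0]]]'
```

```text
time: 15.25
ee_pos: [0.5503, -0.373, 0.1057]
tcp_rot: [179.8, -0.4, 91.9]
wrist_force: [-1.0, 7.3, 3.5]
opening: -0.0001
time: 15.33
ee_pos: [0.5503, -0.3735, 0.1057]
tcp_rot: [179.8, -0.5, 91.9]
wrist_force: [-1.6, 7.6, 4.8]
opening: -0.0001
```

```bash
python3 -m pendant '[[[-0.1,0,0,0,0,0,0]]]'; python3 -m pendant '[[[-0.1,0,0,0,0,0,0]]]'
```

```text
time: 15.42
ee_pos: [0.5503, -0.374, 0.1057]
tcp_rot: [179.8, -0.6, 91.9]
wrist_force: [-1.6, 7.5, 4.0]
opening: -0.0002
time: 15.5
ee_pos: [0.5503, -0.3744, 0.1057]
tcp_rot: [179.8, -0.6, 92.0]
wrist_force: [-0.7, 8.0, 3.7]
opening: 0.0002
```

```bash
python3 -m pendant '[[[-0.1,0,0,0,-0.001,0,0]]]'; python3 -m pendant '[[[-0.1,0,0,0,-0.001,0,0]]]'
```

```text
time: 15.58
ee_pos: [0.5503, -0.3749, 0.1057]
tcp_rot: [179.8, -0.6, 92.0]
wrist_force: [-0.7, 8.1, 3.8]
opening: 0.0003
time: 15.67
ee_pos: [0.5503, -0.3752, 0.1057]
tcp_rot: [179.8, -0.6, 92.0]
wrist_force: [-2.5, 11.1, 4.6]
opening: 0.0001
```

```bash
python3 -m pendant '[[[-0.1,0,0,0,-0.001,0,0]]]'; python3 -m pendant '[[[-0.1,0,0,0,-0.001,0,0]]]'
```

```text
time: 15.75
ee_pos: [0.5503, -0.3752, 0.1057]
tcp_rot: [179.8, -0.7, 92.1]
wrist_force: [-0.8, 11.7, 4.8]
opening: 0.0002
time: 15.83
ee_pos: [0.5503, -0.3752, 0.1057]
tcp_rot: [179.9, -0.8, 92.1]
wrist_force: [-1.5, 9.5, 4.4]
opening: 0.0004
```

```bash
python3 -m pendant '[[[-0.13,0,0,0,-0.001,0,0]]]'; python3 -m pendant '[[[-0.16,0,0,0,-0.001,0,0]]]'; python3 -m pendant '[[[-0.16,0,0,0,-0.001,0,0]]]'
```

```text
time: 15.92
ee_pos: [0.5503, -0.3751, 0.1057]
tcp_rot: [179.9, -0.8, 92.1]
wrist_force: [-1.6, 13.5, 4.2]
opening: -0.0
time: 16.0
ee_pos: [0.5503, -0.3751, 0.1057]
tcp_rot: [179.9, -1.0, 92.2]
wrist_force: [-2.7, 14.4, 5.9]
opening: -0.0001
time: 16.08
ee_pos: [0.5502, -0.3751, 0.1058]
tcp_rot: [179.9, -1.1, 92.3]
wrist_force: [-1.2, 13.2, 5.3]
opening: -0.0002
```

```bash
python3 -m pendant '[[[-0.19,0,0,0,-0.002,0.001,0]]]'; python3 -m pendant '[[[-0.2,0,0,0,-0.002,0.001,0],[-0.2,0,0,0,-0.002,0.001,0]]]'
```

```text
time: 16.17
ee_pos: [0.5502, -0.3751, 0.1058]
tcp_rot: [179.9, -1.2, 92.3]
wrist_force: [-1.5, 15.5, 6.5]
opening: -0.0001
time: 16.33
ee_pos: [0.5502, -0.375, 0.1058]
tcp_rot: [180.0, -1.4, 92.3]
wrist_force: [-2.3, 14.6, 6.3]
opening: 0.0001
```

```bash
python3 -m pendant '[[[-0.22,0,0,0,-0.004,0.002,0],[-0.22,0,0,0,-0.004,0.002,0]]]'; python3 -m pendant '[[[-0.23,0,0,0,-0.004,0.002,0],[-0.23,0,0,0,-0.004,0.002,0]]]'
```

```text
time: 16.5
ee_pos: [0.5502, -0.375, 0.1058]
tcp_rot: [-180.0, -1.4, 92.2]
wrist_force: [-2.2, 15.5, 6.8]
opening: -0.0005
time: 16.67
ee_pos: [0.5502, -0.375, 0.1058]
tcp_rot: [-179.9, -1.4, 92.2]
wrist_force: [-2.5, 16.0, 6.6]
opening: -0.0
```

```bash
python3 -m pendant '[[[-0.24,0,0,0,-0.004,0.002,0],[-0.24,0,0,0,-0.004,0.002,0],[-0.24,0,0,0,-0.004,0.002,0]]]'; python3 -m pendant '[[[-0.24,0,0,0,-0.004,0.002,0],[-0.24,0,0,0,-0.004,0.002,0],[-0.24,0,0,0,-0.004,0.002,0],[-0.24,0,0,0,-0.004,0.002,0]]]'
```

```text
time: 16.92
ee_pos: [0.5502, -0.375, 0.1058]
tcp_rot: [-179.8, -1.4, 92.1]
wrist_force: [-1.7, 16.6, 6.3]
opening: -0.0003
time: 17.25
ee_pos: [0.5502, -0.375, 0.1059]
tcp_rot: [-179.7, -1.5, 92.0]
wrist_force: [-2.1, 17.6, 6.8]
opening: -0.0
```

```bash
python3 -m pendant '[[[-0.24,0,0,0,-0.003,0,0],[-0.24,0,0,0,-0.003,0,0],[0,0,0,0,0,0,0],[0.3,0,0,0,0,0,0],[1.0,0,0,0,0,0,0]]]'; python3 -m pendant '[[[1.5,0,0,0,0,0,0],[0,0,-3,0,0,0,0],[0,0,-4,0,0,0,0],[0,0,-4,0,0,0,0],[0,0,-2,0,0,0,0]]]'
python3 - <<'E'
from h import *
T=pose(); im=save("wrist","w7")[:,:,::-1]; save("side","s7"); print(T[:3,3])
for q in bot.mark_of("wrist","lug_center")[:2]: print(round(q["confidence"],2),q["uv"],at_z("wrist",q["uv"],.114,T))
m=cv2.inRange(cv2.cvtColor(im,cv2.COLOR_BGR2HSV),(20,130,60),(35,255,255)); print(rect("wrist",m,.094,T))
E
```

```text
time: 17.67
ee_pos: [0.5494, -0.363, 0.1054]
tcp_rot: [-179.6, -1.6, 92.1]
wrist_force: [1.6, -0.6, 0.2]
opening: -0.0
time: 18.08
ee_pos: [0.546, -0.3469, 0.2301]
tcp_rot: [-178.7, -1.9, 92.0]
wrist_force: [0.5, -0.5, 0.5]
opening: -0.0
[ 0.546  -0.3469  0.2301]
0.89 [284.3, 256.5] [[ 0.5476 -0.3939]]
((547.4805908203125, -391.9991149902344), (156.0357666015625, 128.2838897705078), 1.5950649976730347)
```

View pics/w7.png

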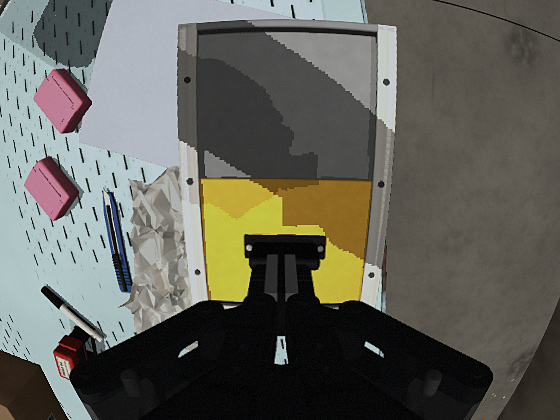

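Run:
```python
from h import *
o=bot.get_obs(); print(o["time"],o["wrist_force"]); print(bot.job_done())
```

```text
18.2333 [ 0.245  -0.102  -0.6506]
the job is handed in; nothing more can be done
None
```

I laid the small brown parcel flat in the bay, pushed the hatch home by its lug, let go, and handed the job in at 18.2 s. The hand-in gives no verdict, so these are my own checks.

- **Parcel:** the last wrist view before closing put it at (0.549, -0.393), yaw about 1.5°, near the middle of the bay and let go. I could not see it again once the hatch was shut.
- **Push:** sliding took about 4–5 N and the seal raised that to about 8 N. The hatch then stopped dead at TCP y ≈ -0.375. The wrist y-force was about 15–17.6 N for roughly 1 s. With a side load of about 7 N included, the highest total I read was about 19 N, under the 25 N limit. The force was only read at the end of each call, so brief peaks in between were not seen.
- **Hatch after letting go:** it had moved 123 mm in the image, against 122.5 mm of finger travel. That is no visible spring-back, though the camera is only good to about 2 mm, and I have no direct reading of the seal force.
- **Bystanders:** I kept the arm clear of everything else. The last wrist view showed the cutter lying as before. I did not re-measure the big parcel, but nothing went near it.
- **Robot:** it ended clear of everything, with wrist force near zero.

The networks' first position for the parcel was up to 15 mm out in the scene camera. I relied on the closer wrist view, whose mark and mask agreed to about 4 mm.

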